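# Post the failed module through the sprung flap of the reject box

### The job

Take the failed module, the one with the red top, out of the test rack and stand it upright on the blue mat, let go, and take it again by its two narrow ends, since only that way will your fingers fit down the slot of the reject box. Reach down into the slot with it so that your fingers hold the yellow sprung flap well open, let the module drop to the bottom of the box and keep the flap open with your fingers for a moment after it has fallen, then withdraw so that the flap springs shut. Do not disturb the two good modules with green tops, the bottle or the screwdriver.

Things in the scene. Friction and masses are not known exactly. Their poses are not given: they have to be found in the camera images.
- reject_center (a point): plug-in electronic module, an upright black block 60 long (x) by 15 thick (y) by 40 high (z) mm, 50 to 100 g, green boards on its broad faces, red top face; the point is its centre, half-way up (20 mm above its underside); x along its length, z up. At the start it stands in one of the three stations of the rack; which one varies. It is the failed one
- good_a_center (a point): plug-in electronic module, an upright black block 60 long (x) by 15 thick (y) by 40 high (z) mm, 50 to 100 g, green boards on its broad faces, green top face; the point is its centre, half-way up (20 mm above its underside); x along its length, z up. At the start it stands in one of the three stations of the rack; which one varies. Good: stays in the rack, untouched
- good_b_center (a point): plug-in electronic module, an upright black block 60 long (x) by 15 thick (y) by 40 high (z) mm, 50 to 100 g, green boards on its broad faces, green top face; the point is its centre, half-way up (20 mm above its underside); x along its length, z up. At the start it stands in one of the three stations of the rack; which one varies. Good: stays in the rack, untouched
- rack: fixed grey test rack, base 92 (x) by 215 (y) mm; origin: centre of its underside. Stations at y = -75, 0, 75 mm, floor 8 mm above the table. In each a module stands with its length along x between two aluminium end walls (40 mm wide, tops 46 mm up, 3 mm from its ends), so it can only be gripped across its thickness and lifted straight up; 60 mm free between modules
- mat_top (a point): blue mat, fixed, 110 by 110 mm, 3 mm thick; the point is the centre of its upper face
- box: grey reject box with white lid, fixed, closed all round: 130 (x) by 200 (y) by 150 mm high, walls, floor and lid 4 mm. Origin: centre of the underside. Its inside cannot be seen
- slot (a point): centre of the slot in the box's lid, level with the lid's upper face; the slot, framed in red, is 36 mm wide (x) and 140 mm long (y) and is closed by the yellow flap 1 mm below that face. A module goes in upright with its length along y
- flap (a joint): yellow flap in the slot, 34 by 137 by 3 mm, hinged on the slot's long edge at the box's -x side; 0 shut, swings down to 1.45 rad (nearly upright). Sprung shut: 0.066 N m shut, 0.11 N m wide open, i.e. 3 to 4 N at mid-slot; it bears a module's weight. Fingers 19 mm wide, centred in the slot, reaching 36 mm below the lid hold it at about 1.3 rad
- flux_center (a point): closed brown bottle, 40 mm diameter, 75 mm high; the point is its centre half-way up. Bystander
- driver: screwdriver with blue handle, 160 mm long, lying beyond the mat along its own x. Bystander
There are look-alikes about, which are no part of the job. Several things look just like the box: the one meant starts farthest to the robot's right.

How it is judged:
On the way, in this order (a step that is already met when the one before it is completed fails the run):
1. the red-topped module stands upright on the blue mat, let go and still (horizontal distance between reject_center and mat_top below 0.055 m and height (world z) of reject_center below 0.03 m and angle between reject_center's own z axis and vertical below 0.15 rad and contact force between the fingers and reject below 0.05 N and linear speed of reject below 0.02 m/s), for 0.2 s.
2. the module is down in the slot with the flap held well open (over 0.8 rad) (horizontal distance between reject_center and slot below 0.05 m and z of reject_center in the frame of box between 0.09 and 0.142 m and value of joint flap above 0.8 rad), for 0.1 s.
3. the module has dropped to the bottom while the fingers still hold the flap open (over 0.8 rad, fingers pressing on it) (horizontal distance between reject_center and box below 0.11 m and z of reject_center in the frame of box below 0.08 m and value of joint flap above 0.8 rad and contact force between the fingers and flap above 0.2 N), for 0.1 s.
At the end, for the whole second after the job is handed in: the red-topped module lies at rest inside the reject box on its floor (centre less than 70 mm above the box's underside), the flap is shut (under 0.1 rad), the good modules are within 15 mm and the bottle and screwdriver within 30 mm of where they started (x of reject_center in the frame of box between -0.062 and 0.062 m and y of reject_center in the frame of box between -0.097 and 0.097 m and z of reject_center in the frame of box below 0.07 m and linear speed of reject below 0.02 m/s and value of joint flap below 0.1 rad and distance of each of good_a_center, good_b_center from where it was at the start of the episode below 0.015 m and distance of each of flux_center, driver from where it was at the start of the episode below 0.03 m); the robot touches nothing.
It fails at once if a good module is moved by more than 15 mm (distance of any of good_a_center, good_b_center from where it was at the start of the episode above 0.015 m).
It fails at once if the bottle or the screwdriver is moved by more than 30 mm (distance of any of flux_center, driver from where it was at the start of the episode above 0.03 m).
It also fails if it takes over 64 s, if anything falls off the work surface, if the arm or the gripper's body presses on something with over 40 N, if the wrist force passes 120 N, or if a joint passes its speed limit or range.

### The arm

A 6-joint arm with a two-finger parallel gripper is mounted at the origin on the work surface. World frame = base frame: x ahead of the robot, y to its left, z up, the work surface at z = 0. Lengths are in m, angles in rad, forces in N, time in s.
With the tool pointing down it reaches from about 0.425 to 0.95 m from the base axis. Payload 3.5 kg.
Tool frame: the origin (TCP) lies midway between the tips of the shut fingers; the grasp point (between the pads) lies 19 mm behind it; z points along the fingers, y is the line along which they close (so a half turn about z gives the same grasp; the last joint's range is limited). The gripper opens to 85 mm and grips with 20 to 120 N. Pads are 22 mm wide; open, the fingers measure 114 mm over their backs; the gripper's body (76 mm by 85 mm) begins 54 mm behind the grasp point. The pads swing forward as they close: fully open they stand 13 mm farther back than shut.
Start: joints at [-0.15, 0.286, 1.577, -0, 1.279, -0.15], TCP at [0.675, 0, 0.231] pointing down, gripper open.
Joint ranges: [-2.77, 2.77], [-0.9, 2.22], [0.21, 2.48], [-1.53, 4.67], [0.24, 2.81], [-2.84, 2.84]. Speed limits (rad/s): [2.79, 2.79, 3.14, 3.14, 3.14, 3.14].

### API

Orientations are given as a unit quaternion [w, x, y, z].
In Python, from station import r gives the robot as it stands. Calls block until the motion is done:
- r.goto(position, orientation): joint-space move of the TCP to a pose.
- r.move_l(position, frame=None, speed=0.15, until_force=None): straight line of the TCP; frame=None keeps the orientation; speed is the mean speed in m/s. With until_force (N) it stops when the force on the tool has changed by that much, and returns True; else False.
- r.goto_joints(angles): joint-space move.
- r.let_go() and r.close_gripper(squeeze=None): open the fingers fully, or close them until they stop; squeeze is the grip in N (None keeps the last).
- r.dwell(seconds).
- r.solve_ik(position, orientation): joint angles nearest the present ones, or None.
- r.grab_frame(name): name is "scene" or "side" or "wrist"; returns (picture, depth): 400x640x3 uint8, red, green, blue; 400x640 float32, m along the optical axis (not along the pixel's ray), 0 where there is no reading.
- r.camera_model(name): a dict with "fx", "fy", "cx", "cy" (pixels), "R" (3x3) and "t" (3): a world point X has camera coordinates R X + t. Camera axes: x right, y down, z forward; pixel columns grow to the right and rows downward; lengths in m; the calibration is good to about 2 mm. A picture is of the moment at which its call begins: read the wrist's pose just before it. camera_model takes no time and is no camera call; for the wrist camera it gives the pose at the moment of the call.
A pose or a line that the arm cannot do raises r.Unreachable and nothing moves.
- r.sign_off(): hands the job in; it is judged then, once.
Trained networks look in the newest picture that a camera, given by its name, has taken for a name from the list of things; names that differ only in an ending like _2 or _b are one class to them, and where a whole thing is asked for, a point or a joint stands for the part that bears it (a point fixed in the world has none). Each returns a list of dicts, best first, with "conf" (0 to 1); they miss things now and then, are a little off and sometimes report something else, mostly with a low value. They report only what shows in the picture. A call takes as long as a camera call. They do not tell look-alikes from the thing itself.
- r.search_frame(camera, label): "box" ([left, top, right, bottom] in pixels, round what is visible of it).
- r.masks_of(camera, label): "mask" (400x640 bool, what is visible of it) and "box" ([left, top, right, bottom] in pixels, round what is visible of it).
- r.mark_of(camera, label): "at" ([column, row] in pixels: a listed point, or the origin of a listed thing).
Readings, each from a call of its own:
- r.read_time_s(): time.
- r.read_qpos(): joint angles.
- r.read_qd(): joint speeds.
- r.read_joint_torque(): joint torques, N m.
- r.read_tcp_pos(): TCP position.
- r.read_orientation(): TCP orientation.
- r.read_wrist_force(): force on the tool from outside, world axes, zero at the start.
- r.read_torque(): the same for the moment, N m.
- r.read_finger_gap(): finger opening in m.
- r.read_gripper_force(): force on a finger pad.
Only numpy, scipy, OpenCV 4.12 (cv2) and the standard library are available. Lean on these libraries where they do the work, as an engineer would, in place of code of your own. Each camera call takes 0.05 s, during which the arm holds its last target. There are 200 camera calls.

## Working session

There is one attempt and no reset: what is moved stays moved. The work goes in short steps, each a Python script; the robot and the scene stay as the last script left them, time stands still between calls to the robot, and variables do not carry over. Pictures are saved under pics/ and viewed, at most 10 in all, crops included, and the job is handed in when it is done.

```bash
mkdir -p pics; ls; cat > h.py <<'E'
from station import r
import numpy as np, cv2
def grab(n):
    m=r.camera_model(n); p,d=r.grab_frame(n); return m,p,d
def unproj(m,d):
    v,u=np.mgrid[:400,:640]
    P=np.stack([(u-m['cx'])/m['fx']*d,(v-m['cy'])/m['fy']*d,d],-1)
    W=(P-m['t'])@np.array(m['R']); W[d==0]=np.nan; return W
def save(n,p): cv2.imwrite('pics/'+n,p[...,::-1])
def q(yaw): # tool down, tool x at angle yaw -> closing axis y at yaw-90deg
    return [0,np.cos(yaw/2),np.sin(yaw/2),0]
E
python3 - <<'E'
from h import *
out=[]
for n in("scene","side"):
    m,p,d=grab(n); np.savez(n+'.npz',p=p,d=d,**m)
    W=unproj(m,d); out.append(p)
    print(n,np.round(-np.array(m['R']).T@m['t'],3))
    for l in("reject_center","good_a_center","rack","mat_top","box","slot","flux_center","driver"):
        for a in r.mark_of(n,l):
            c,w=np.round(a['at']).astype(int); 
            print(l,round(a['conf'],2),c,w,np.round(W[np.clip(w,0,399),np.clip(c,0,639)],3))
save('s1.png',out[0]); save('s2.png',out[1])
print(r.read_time_s(),r.read_orientation())
E
```

```text
pics
scene [1.148 0.598 0.809]
reject_center 0.85 426 280 [0.526 0.289 0.037]
good_a_center 0.74 398 256 [0.521 0.211 0.048]
rack 0.66 421 289 [0.539 0.288 0.018]
mat_top 0.92 334 238 [0.543 0.043 0.004]
box 0.97 250 164 [0.736 0.013 0.305]
box 0.9 344 180 [ 0.437 -0.024  0.084]
slot 0.89 346 132 [ 0.349 -0.099  0.15 ]
slot 0.74 250 164 [0.736 0.013 0.305]
slot 0.58 244 116 [ 0.481 -0.35   0.151]
flux_center 0.72 247 223 [ 0.684 -0.1    0.055]
flux_center 0.28 251 165 [0.727 0.003 0.293]
driver 0.68 294 291 [0.726 0.099 0.017]
driver 0.36 250 167 [0.736 0.012 0.298]
side [0.486 0.813 0.822]
reject_center 0.7 328 304 [0.52  0.291 0.036]
good_a_center 0.73 335 278 [0.508 0.214 0.034]
rack 0.64 328 306 [0.52  0.29  0.027]
mat_top 0.61 327 235 [0.54  0.04  0.001]
box 0.75 390 205 [ 0.368 -0.007  0.085]
box 0.57 351 160 [ 0.481 -0.243  0.062]
box 0.23 327 306 [0.522 0.29  0.027]
slot 0.73 353 120 [ 0.481 -0.347  0.15 ]
slot 0.59 398 166 [ 0.348 -0.102  0.15 ]
flux_center 0.62 287 190 [ 0.672 -0.099  0.043]
flux_center 0.35 353 123 [ 0.48  -0.327  0.15 ]
driver 0.62 262 245 [ 0.718  0.089 -0.001]
driver 0.25 286 193 [ 0.675 -0.094  0.035]
0.9 [-6.08638502e-06  7.07101226e-01  7.07112337e-01  1.17224557e-06]
```

View pics/s1.png

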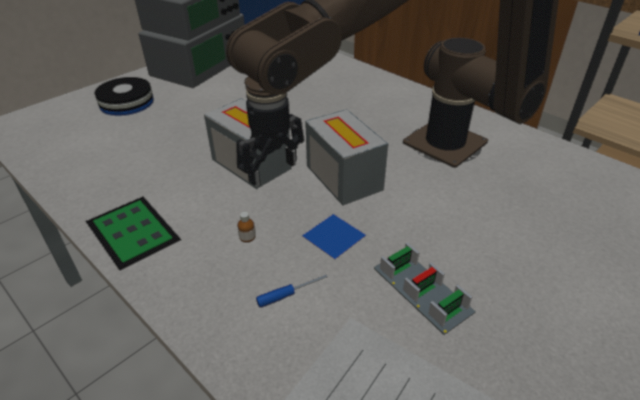

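View pics/s2.png

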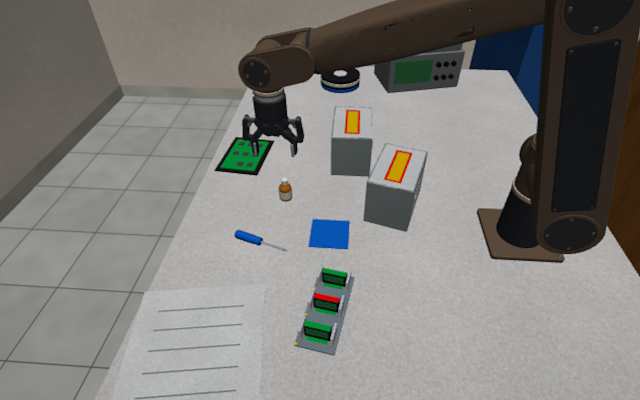

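The candidates are two boxes. One has its slot at scene (346,132) / side (398,166), at y≈-0.10. The other is at scene (244,116) / side (353,120), at y≈-0.35, and it's farthest right, so that's the one. The only red-topped module is the middle one, at scene (426,278) / side (328,300). Next I'll measure poses by colour and check with a crop.

```bash
cat > meas.py <<'E'
from h import *
def rect(P):
    P=P[:,:2]; (c,s,a)=cv2.minAreaRect((P*1000).astype(np.float32)); s=list(s)
    if s[0]<s[1]: s=s[::-1]; a+=90
    a=(a+90)%180-90
    return np.round(np.array(c)/1000,4),np.round(s,1),round(a,1)
def blobs(p,W,name,minpx=25):
    h=cv2.cvtColor(p,cv2.COLOR_RGB2HSV); H,S,V=[h[...,i].astype(int) for i in range(3)]
    z=W[...,2]; sat=(S>150)
    M={'red':sat&((H<8)|(H>172))&(V>90)&(z>.03)&(z<.4),'yel':sat&(H>15)&(H<32)&(V>120)&(z>.1),
       'grn':sat&(H>45)&(H<80)&(z>.04)&(z<.06)&(V>60),'blu':sat&(H>100)&(H<125)&(abs(z)<.012)&(W[...,0]<.75)}[name]
    n,L,st,_=cv2.connectedComponentsWithStats(M.astype(np.uint8))
    for i in range(1,n):
        if st[i,4]>=minpx:
            P=W[L==i]; zm=np.median(P[:,2]); P=P[abs(P[:,2]-zm)<.006]
            print(name,st[i,4],'px',st[i,:4],'mean',np.round(P.mean(0),4),*rect(P))
E
python3 - <<'E'
from meas import *
cr=[]
for n in("scene","side"):
    f=np.load(n+'.npz'); W=unproj(f,f['d']); print(n)
    for c in('red','yel','grn','blu'): blobs(f['p'],W,c)
    p=f['p']
    if n=="side": cr=[cv2.resize(p[90:240,300:450],(400,400)),cv2.resize(p[250:360,280:390],(400,400))]
save('crop.png',np.hstack(cr))
E
```

```text
scene
red 127 px [413 267  23  16] mean [0.5257 0.2824 0.0481] [0.5245 0.2827] [57.6 14. ] -8.3
yel 176 px [226 108  22  17] mean [ 0.4854 -0.3699  0.1486] [ 0.4826 -0.3642] [97.2 37.2] -89.4
yel 369 px [328 119  36  27] mean [ 0.347  -0.1024  0.1484] [ 0.3456 -0.1051] [139.8  36.5] 73.3
grn 93 px [389 247  21  14] mean [0.5134 0.209  0.048 ] [0.5136 0.2091] [53.9 12. ] -11.2
grn 142 px [440 291  22  16] mean [0.5415 0.3561 0.0482] [0.5399 0.3563] [55.9 12.3] -9.6
blu 104 px [240   1  24  13] mean [-3.7520e-01 -1.3877e+00 -1.0000e-03] [-0.3763 -1.3933] [188.8  16.8] 89.4
blu 59 px [118 102  33  12] mean [ 0.5643 -0.8491  0.0092] [ 0.5576 -0.8503] [110.8  28.9] -7.7
blu 1343 px [304 215  60  43] mean [0.5368 0.0355 0.0024] [0.5356 0.0346] [107.5 107.2] -0.1
side
red 29 px [345 110   4  23] mean [ 0.5039 -0.3354  0.1513] [ 0.5032 -0.3399] [147.3   5.9] 89.2
red 36 px [353 111   7  23] mean [ 0.4633 -0.3175  0.1508] [ 0.4618 -0.3354] [144.3  17.1] 83.0
red 59 px [385 150  19  30] mean [ 0.3651 -0.1111  0.1505] [ 0.3641 -0.1099] [148.1  19.8] 68.4
red 43 px [398 153  14  30] mean [ 0.328
[... 205 characters left out ...]
 [ 0.4841 -0.3382] [139.9  33.6] -89.2
yel 361 px [387 152  23  29] mean [ 0.348  -0.1017  0.1501] [ 0.3473 -0.1034] [138.1  36.1] 73.1
grn 72 px [394  78  35   6] mean [ 0.225  -0.8788  0.0506] [ 0.2282 -0.8774] [159.5  15.3] 14.7
grn 100 px [323 269  23   8] mean [0.5105 0.2097 0.0497] [0.5109 0.2094] [56.4 14. ] -11.6
grn 159 px [304 321  27  11] mean [0.5388 0.3563 0.0496] [0.5391 0.3558] [57.9 13.7] -10.5
blu 208 px [499  33  42  33] mean [-0.3915 -1.3748  0.    ] [-0.404  -1.4612] [439.   93.8] -85.6
blu 70 px [323  85  36   8] mean [ 0.5426 -0.8573  0.007 ] [ 0.5382 -0.8695] [163.9  58.5] 11.1
blu 1028 px [309 220  40  29] mean [0.5333 0.0374 0.0038] [0.5337 0.0349] [110.3 106.8] 89.9
```

View pics/crop.png

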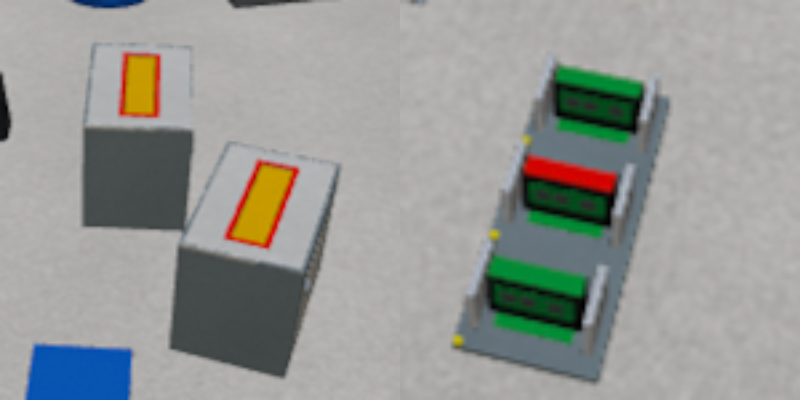

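The crop confirms both choices: the far-right box's slot runs along world y at (0.484,-0.339), and the red module is in the middle of the rack at (0.525,0.2825) with yaw ≈ -10.5°. Heights and sizes match the description, so I'll check IK and pick it.

```bash
python3 - <<'E'
from h import *
d=np.deg2rad
for nm,p,ts in(("rack",[.525,.2825,.13],(-10.5,169.5)),("mat",[.545,.045,.13],(90,-90)),("mat2",[.545,.045,.13],(0,180)),("slot",[.484,-.339,.25],(0,180)),("slotlow",[.484,-.339,.092],(0,180))):
    for t in ts:
        s=r.solve_ik(p,q(d(t))); print(nm,t,None if s is None else np.round(s,2))
r.goto([.525,.2825,.13],q(d(169.5)) if r.solve_ik([.525,.2825,.13],q(d(169.5))) is not None else q(d(-10.5)))
m,p,D=grab("wrist"); save('w1.png',p)
from meas import blobs
W=unproj(m,D); blobs(p,W,'red'); blobs(p,W,'grn')
print(r.read_time_s(),r.read_tcp_pos(),r.read_qpos())
E
```

```text
rack -10.5 [ 0.32  0.22  1.86 -0.    1.07  2.08]
rack 169.5 [ 0.32  0.22  1.86 -0.    1.07 -1.06]
mat 90 [-0.1   0.11  1.97 -0.    1.05 -0.1 ]
mat -90 None
mat2 0 [-0.1   0.11  1.97 -0.    1.05  1.47]
mat2 180 [-0.1   0.11  1.97 -0.    1.05 -1.67]
slot 0 [-0.78  0.09  1.77 -0.    1.28  0.79]
slot 180 [-0.78  0.09  1.77 -0.    1.28 -2.35]
slotlow 0 [-0.78  0.26  1.89 -0.    1.    0.79]
slotlow 180 [-0.78  0.26  1.89 -0.    1.   -2.35]
red 1436 px [309 163  19  76] mean [0.5224 0.2833 0.0478] [0.5231 0.2833] [57.6 13.9] -10.8
grn 1376 px [204 163  25  75] mean [0.5082 0.2093 0.0479] [0.5092 0.2086] [58.1 15. ] -11.0
grn 1368 px [407 164  24  75] mean [0.5365 0.3564 0.0479] [0.5377 0.3563] [57.9 13.9] -10.1
grn 25 px [328 191   1  25] mean [0.5262 0.2902 0.0465] [0.5263 0.2902] [19.   0.1] -10.2
2.2167 [0.52620675 0.28192106 0.13075666] [ 3.22109942e-01  2.17516370e-01  1.85379917e+00 -2.69238633e-04
  1.06866655e+00 -1.06355846e+00]
```

```bash
python3 - <<'E'
from h import *
d=np.deg2rad
print(r.move_l([.5235,.283,.05],speed=.15), r.move_l([.5235,.283,.018],speed=.08,until_force=8))
print(r.read_tcp_pos(),r.read_time_s())
r.close_gripper(40); print('gap',r.read_finger_gap(),r.read_gripper_force())
r.move_l([.5235,.283,.15],speed=.12)
print('gap',r.read_finger_gap(),r.read_gripper_force(),r.read_time_s())
r.goto([.545,.045,.13],q(d(90)))
m,p,D=grab("side"); save('s3.png',p[100:400,150:550])
print('gap',r.read_finger_gap(),r.read_time_s(),r.read_tcp_pos(),r.read_wrist_force())
E
```

```text
False False
[0.52306399 0.28289337 0.01729144] 3.45
gap 0.014476661667325306 39.43775296211243
gap 0.014627673901303073 39.31678891181946 5.3417
gap 0.01453265776865019 6.3417 [0.54497748 0.04586663 0.12984474] [-0.32142181  0.71818436 -0.03232588]
```

View pics/s3.png

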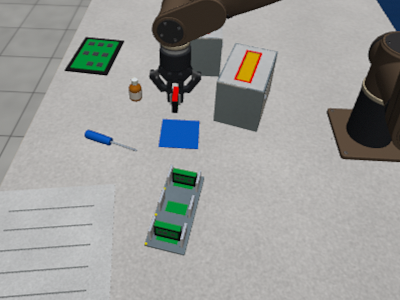

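The picture shows the module in the gripper above the mat (crop (175,95)), the middle station empty and both green modules still in place. Now I'll set it down.

```bash
python3 - <<'E'
from meas import *
d=np.deg2rad
r.move_l([.545,.045,.03],speed=.15)
print(r.move_l([.545,.045,.008],speed=.03,until_force=4),r.read_tcp_pos(),r.read_wrist_force())
r.let_go(); r.dwell(.3)
r.move_l([.545,.045,.14],speed=.15)
m,p,D=grab("wrist"); W=unproj(m,D); blobs(p,W,'red')
r.goto([.545,.045,.14],q(0)); 
m,p,D=grab("wrist"); W=unproj(m,D); blobs(p,W,'red'); save('w2.png',p)
print(r.read_time_s(),r.read_tcp_pos())
E
```

```text
True [0.5449123  0.04496128 0.01314326] [-0.87294792  0.21641279  3.74825555]
red 1265 px [311 164  18  71] mean [0.5437 0.0457 0.0429] [0.5439 0.0448] [57.9 13.7] 89.6
red 1252 px [283 190  74  17] mean [0.5442 0.0446 0.043 ] [0.5441 0.0446] [58.2 13.8] -90.0
11.2167 [0.54486199 0.04501317 0.1397178 ]
```

View pics/w2.png

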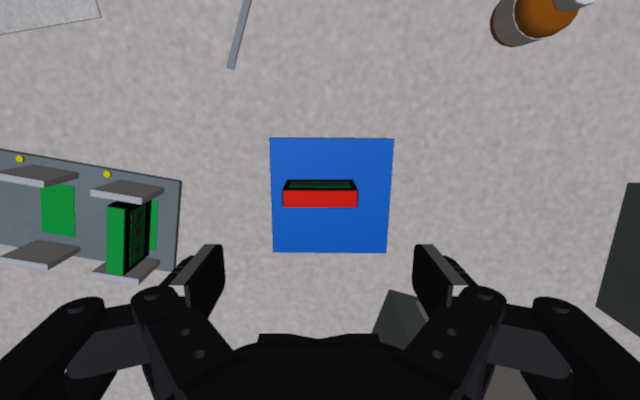

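The module stands upright on the mat (red top at (320,198)) with its length across the fingers. Regrasping by the ends.

```bash
python3 - <<'E'
from meas import *
r.move_l([.544,.0447,.05],speed=.15)
print(r.move_l([.544,.0447,.005],speed=.06,until_force=8),r.read_tcp_pos())
r.close_gripper(40); print('gap',r.read_finger_gap(),r.read_gripper_force())
r.move_l([.544,.0447,.25],speed=.15)
r.goto([.484,-.339,.25],q(0))
print('gap',r.read_finger_gap(),r.read_time_s(),r.read_tcp_pos())
m,p,D=grab("wrist"); W=unproj(m,D); blobs(p,W,'red'); blobs(p,W,'yel'); save('w3.png',p)
E
```

```text
False [0.54430178 0.04467204 0.00519689]
gap 0.0591467992664773 43.736865520477295
gap 0.05926936879862953 16.45 [ 0.48446209 -0.33800505  0.24995608]
red 3246 px [224 169 193  58] mean [ 0.4829 -0.3371  0.1493] [ 0.4824 -0.3384] [151.9  47.9] 90.0
red 4953 px [240 276 157  33] mean [ 0.4842 -0.3373  0.2872] [ 0.4824 -0.3374] [59.6 18.3] 89.7
red 374 px [  0 305  77  24] mean [ 0.3732 -0.0865  0.1497] [ 0.373  -0.0873] [65.5  7.1] 74.3
red 193 px [  0 344  38  13] mean [ 0.3376 -0.0604  0.1497] [ 0.3375 -0.0614] [33.2  8.7] 74.6
yel 7116 px [234 177 173  42] mean [ 0.4829 -0.3388  0.1481] [ 0.4821 -0.3389] [137.7  35.8] -90.0
yel 1714 px [  0 311  70  40] mean [ 0.3565 -0.0734  0.1483] [ 0.3531 -0.0783] [61.5 35.6] 74.6
yel 121 px [115 341  13  18] mean [ 0.3378 -0.155   0.1483] [ 0.3371 -0.1544] [21.6  6.7] -38.8
```

View pics/w3.png

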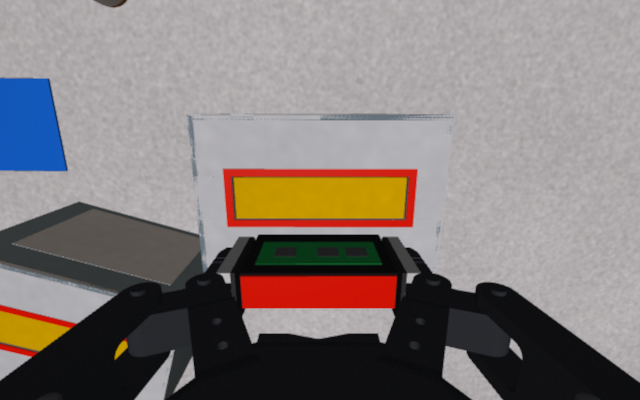

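The slot is centred at (320,198), i.e. (0.483,-0.3385). The module is held by its ends, aligned with it and with its top at 0.287. Inserting now.

```bash
python3 - <<'E'
from meas import *
P=[.483,-.3385]
r.move_l(P+[.185],speed=.15)
print(r.move_l(P+[.098],speed=.06,until_force=20),r.read_tcp_pos(),r.read_wrist_force(),'gap',r.read_finger_gap())
r.dwell(.4)
m,p,D=grab("wrist"); save('w4.png',p)
print(r.read_time_s())
E
```

```text
False [ 0.48280007 -0.33809835  0.09747843] [ 2.5316469   0.33723635 -2.37387214] gap 0.059662679751649066
19.1333
```

View pics/w4.png

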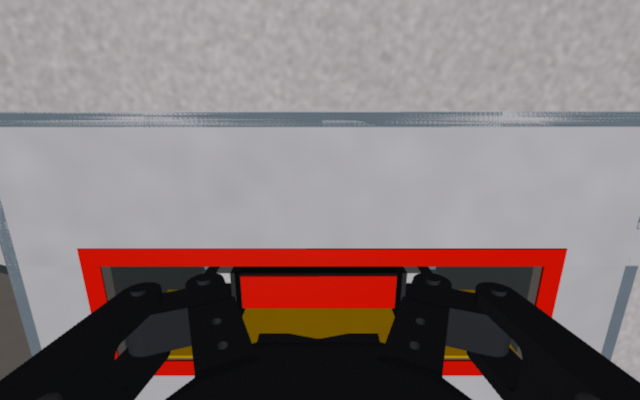

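The module (red top (318,290)) is down in the slot, the flap is swung open behind it, and the pushing force is only about 2.5 N. Releasing.

```bash
python3 - <<'E'
from meas import *
r.let_go(); r.dwell(.8)
print(r.read_finger_gap(),r.read_wrist_force(),r.read_time_s())
m,p,D=grab("wrist"); save('w5.png',p); W=unproj(m,D); blobs(p,W,'red')
h=cv2.cvtColor(p,cv2.COLOR_RGB2HSV)
print('red px in old module area',((h[270:310,245:395,1]>150)&(h[270:310,245:395,0]<8)).sum())
print('z there',np.nanmedian(W[275:300,260:380,2]))
E
```

```text
0.08520415914179466 [ 3.23576452 -1.05347053  0.03850393] 20.3167
red 9632 px [ 78 249 485  59] mean [ 0.5027 -0.3382  0.1495] [ 0.4973 -0.3386] [154.5  20.8] -89.4
red 202 px [116 365  28  10] mean [ 0.4603 -0.2724  0.1496] [ 0.4595 -0.2721] [9.9 5.4] -75.7
red 183 px [493 364  28  10] mean [ 0.4605 -0.4037  0.1496] [ 0.4606 -0.4042] [10.1  4.2] 82.3
red px in old module area 0
z there 0.03151618225797256
```

View pics/w5.png

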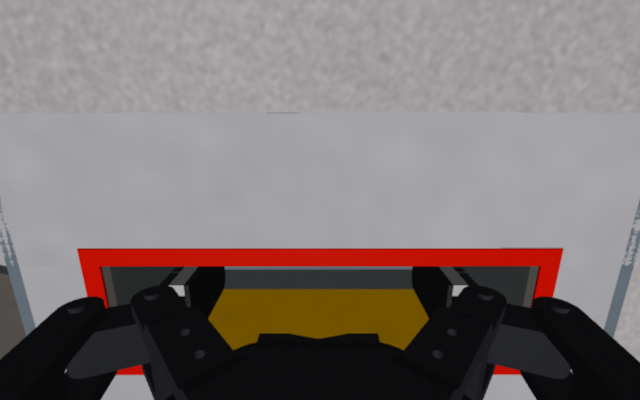

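The module has gone from between the fingers. The slot interior is empty and the fingers still hold the flap open, with 3.2 N of side force. Withdrawing and checking that the flap shuts.

```bash
python3 - <<'E'
from meas import *
r.move_l([.483,-.3385,.30],speed=.12); r.dwell(.8)
for n in("wrist","side"):
    m,p,D=grab(n); W=unproj(m,D); print(n)
    for c in('yel','grn'): blobs(p,W,c)
print(r.read_wrist_force(),r.read_time_s())
save('s6.png',p)
E
```

```text
wrist
yel 4974 px [247 165 145  35] mean [ 0.4832 -0.3388  0.1481] [ 0.4829 -0.3388] [136.9  33.9] 90.0
yel 1348 px [ 32 278  98  32] mean [ 0.3609 -0.0688  0.1482] [ 0.352  -0.0828] [101.4  35.5] 73.9
side
yel 220 px [347 111  11  22] mean [ 0.4841 -0.3393  0.1501] [ 0.484 -0.339] [140.6  33.6] -89.0
yel 361 px [387 152  23  29] mean [ 0.3481 -0.1018  0.1499] [ 0.347  -0.1046] [140.3  36.7] 73.2
grn 59 px [402  78  27   5] mean [ 0.2125 -0.8816  0.0514] [ 0.2113 -0.8836] [127.6  17.4] 14.3
grn 101 px [323 269  24   8] mean [0.5105 0.2094 0.0494] [0.5104 0.2084] [56.4 14.9] -8.8
grn 158 px [304 320  27  12] mean [0.5385 0.3562 0.0494] [0.5388 0.3558] [57.5 14.9] -8.4
[ 1.00033409  0.42659146 -0.44414134] 23.1
```

View pics/s6.png

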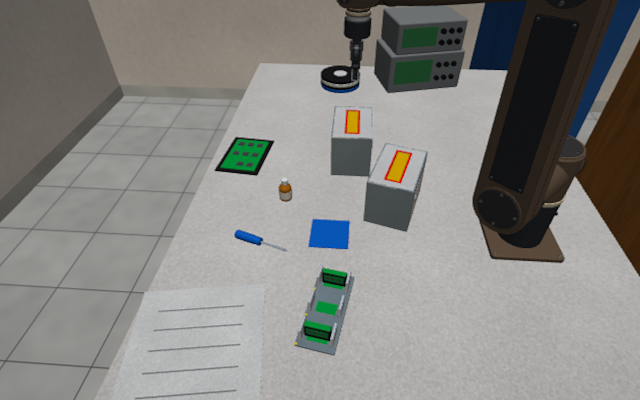

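The flap is shut (slot at (352,122), flat at z 0.148). The green modules, the bottle (285,190) and the screwdriver (260,240) haven't moved, and the arm is clear.

```bash
python3 -c "
from station import r
print(r.sign_off())"
```

```text
the job is handed in; nothing more can be done
None
```

The failed module was stood on the mat, re-gripped by its ends and dropped through the slot of the far-right reject box; the flap is shut, the bystanders look unmoved, and the job was handed in at about 23 s (no verdict was returned).

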